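Set the mitre box over one hole

TASK

The mitre box on the flask-maker's bench stands square: set its saw arm over by one hole, so that the arm's front end goes towards the side where the yellow length stop sits on the fence. Hook a fingertip under the red pull ring, without pinching or forcing it, draw the spring index pin up out of its hole, swing the arm across to the next hole, let the pin drop fully home there and come clear. Lift or push nothing else: everything lying about stays where it is.

Things in the scene. Friction and masses are not known exactly. Their poses are not given: they have to be found in the camera images.
- mitre_base: Fixed green iron mitre box, 455 mm wide, 150 mm deep; place and yaw differ each run. Origin on the bench under the arm's vertical pivot; z up, x from its front (where the worker stands, to the robot's right) to its back, y to its left seen from the front. Pine-topped table 7 to 85 mm in front of the pivot, top 68 mm above the bench; aluminium fence behind it, to 126 mm high, with a gap in the middle.
- quadrant: Flat steel arc in front of the mitre box's table, part of it, same origin and axes as mitre_base. Top 24 mm above the bench. Seven black index holes on a circle of 190 mm radius about the pivot, 15 degrees (50 mm) apart; the middle one lies straight in front of the pivot (square).
- saw_arm (a joint): Angle (rad) of the grey saw arm, swinging level under the table about the pivot. 0 = square, pointing to the front (-x of mitre_base), as at the start. Positive: counter-clockwise from above, front end towards -y of mitre_base; negative: towards +y. Holes at 0, +-0.262, +-0.524, +-0.785. Stays where left; friction about 1.3 N at the ring; a pin in its hole allows 0.01 rad play.
- guide_foot (a point): Top of the front saw guide's foot on the arm, 53 mm above the bench, 137 mm in front of the pivot, thus 53 mm behind the ring. Foot 46 mm wide; two steel posts rise from it to 206 mm above the bench and swing with the arm. x, y, z as mitre_base turned with the arm.
- index_pin (a joint): Lift (m) of the spring index pin, 10 mm thick, round nose, upright in the dark barrel on the arm's front end. 0 = fully home, 12 mm deep in a 13 mm hole; clear when raised over 12 mm; hard stop at 30 mm. Spring: 6 N down at 0, 10 N at 30 mm. Let go over a hole it drops home; between holes it rides on the quadrant at 12 mm and drops into the next hole it is swung over.
- pull_ring: Red upright oblong pull ring on top of the index pin; rises with it, swings with the arm. Origin: centre of its opening, 114.5 mm above the bench (pin home), 190 mm from the pivot. Bar 7 mm thick; outside 70 mm wide (y), 64 high (z); opening 56 x 50 mm, rounded corners. x points level through the opening to the pivot; a finger enters from -x (open side). Barrel below it to 70 mm above the bench.
- length_stop: Yellow length stop, 62 x 32 mm, clamped over the fence 168 to 178 mm left or right of the pivot (sign of its y in mitre_base), up to 143 mm above the bench. Origin at table height on the fence. The arm's front end goes to this side. A dark steel hold-down clamp sits on the other side, up to 192 mm above the bench.
- pine_board: Loose pine board 66 x 290 x 20 mm lying on the mitre box's table against the fence; origin at the centre of its underside. To be left alone.
- tenon_saw: Tenon saw lying flat on the bench, 360 mm long, 22 mm high, steel blade with brass back, dark wooden handle; origin under the blade's handle end. To be left alone.
- ear_block: Loose pine block 36 x 85 mm, 36 mm high; origin under it. To be left alone.
- wheel_pattern: Loose grey handwheel casting pattern, six lobes, 138 mm across, 34 mm high; origin under its centre. To be left alone.
- spray_bottle: Blue spray bottle with white trigger head, 74 mm wide, 182 mm high; origin under its centre. To be left alone.
- trowel: Moulder's trowel lying flat, 270 mm long along x, wooden handle, up to 24 mm high; origin where the blade begins. To be left alone.
- rammer: Wooden sand rammer lying down, 290 mm long along x, 60 mm thick; origin under its middle. To be left alone.

How it is judged:
On the way, in this order (a step that is already met when the one before it is completed fails the run):
1. the index pin is drawn clear of the square hole by its ring, the arm still square (value of joint index_pin above 0.0125 m and value of joint saw_arm between -0.08 and 0.08 rad and contact force between the fingers and pull_ring above 1 N), for 0.05 s.
2. the arm has been swung to the next hole on the length stop's side (((y of length_stop in the frame of mitre_base above 0 m and value of joint saw_arm between -0.2968 and -0.2268 rad) or (y of length_stop in the frame of mitre_base below 0 m and value of joint saw_arm between 0.2268 and 0.2968 rad))), for 0.05 s.
At the end, for the whole second after the job is handed in: the arm stands at the first hole from square on the length stop's side (15 degrees, within 1.4 degrees), the index pin is fully home in it (within 2.5 mm) and the arm is at rest (((y of length_stop in the frame of mitre_base above 0 m and value of joint saw_arm between -0.2868 and -0.2368 rad) or (y of length_stop in the frame of mitre_base below 0 m and value of joint saw_arm between 0.2368 and 0.2868 rad)) and value of joint index_pin below 0.0025 m and velocity of joint saw_arm between -0.02 and 0.02 rad/s); the robot touches nothing.
It fails at once if the pull ring is pinched or forced (the fingers press on it with over 34 N in all) (contact force between the fingers and pull_ring above 34 N).
It fails at once if something lying about (board, saw, block, pattern, bottle, trowel, rammer) is lifted or pushed more than 20 mm from its place (distance of any of pine_board, tenon_saw, ear_block, wheel_pattern, spray_bottle, trowel, rammer from where it was at the start of the episode above 0.02 m).
It also fails if it takes over 45 s, if anything falls off the work surface, if the arm or the gripper's body presses on something with over 40 N, if the wrist force passes 120 N, or if a joint passes its speed limit or range.

ROBOT

A 6-joint arm with a two-finger parallel gripper is mounted at the origin on the work surface. World frame = base frame: x ahead of the robot, y to its left, z up, the work surface at z = 0. Lengths are in m, angles in rad, forces in N, time in s.
With the tool pointing down it reaches from about 0.375 to 0.975 m from the base axis. Payload 3.8 kg.
Tool frame: the origin (TCP) lies at the very end of the fingers, on their centre line; the grasp point (between the pads) lies 19 mm behind it (manip.tcp_to_grasp is the distance from the TCP to the grasp point, in m); z points along the fingers, y is the line along which they close (so a half turn about z gives the same grasp; the last joint's range is limited). The gripper opens to 85 mm and grips with 20 to 120 N. Pads are 22 mm wide; open, the fingers measure 114 mm over their backs; the gripper's body (76 mm by 85 mm) begins 54 mm behind the grasp point. The pads swing forward as they close: fully open they stand 13 mm farther back than shut.
Start: joints at [-1.256, 0.264, 1.604, -0, 1.274, -0.037], TCP at [0.233, -0.634, 0.231] pointing down, gripper open.
Joint ranges: [-2.63, 2.63], [-0.94, 2.18], [0.31, 2.57], [-1.31, 4.45], [0, 2.66], [-2.55, 2.55]. Speed limits (rad/s): [2.57, 2.57, 3.14, 3.14, 3.14, 3.14].

INTERFACE

Orientations are given as a unit quaternion [x, y, z, w].
In Python, from plant import manip, vision, job, finder gives the robot as it stands.
- The arm moves only by the tool play_rows, never from a script. Its argument "rows" is a list of rows, each an object of numbers: "tx", "ty", "tz": the shift along the tool's x, y, z each as a share of 200 mm, from -1 to 1; "twist": the turn about the tool's z as a share of 360 degrees, from -1 to 1. A call has 1 to 20 rows; each row shifts and turns the commanded pose from where the row before left it, along the tool's axes as they then stand; what a row does not reach is not made up. A row lasts 1/8 s, in which the tool goes at most 62.5 mm and 10.7 degrees, less where a joint would pass 70% of its speed; a pose out of reach is approached as far as the arm can. A call with a number of a shift or a turn outside -1 to 1 is refused whole. A call with a gripper value outside its range is refused whole. "claw" is the closure, from 0 (fully open) to 1 (shut), set as the call begins (left out, the last holds). The fingers move at their own pace and stop on an object; the grip force is fixed at half the most. Time passes only in rows, so rows that do not move let the fingers close. It gives the time, the measured TCP pose, the force, the opening and the grip force at its end, in the units of the state.
- manip.get_state(): the state, without advancing time (a new reading comes with each control period).
- vision.snapshot(name): name is "scene" or "side" or "wrist"; returns a dict with "img" (384x512x3 uint8, blue, green, red), "range_z" (384x512 float32, m along the optical axis (not along the pixel's ray), 0 where there is no reading), "intrinsics" (3x3 intrinsics, pixels), "rvec" (rotation vector, rad) and "tvec" (3), from world to camera coordinates, as OpenCV has them; the wrist camera has in their place "tool_from_camera" (4x4, takes a point from camera to tool coordinates, whose origin is the TCP and whose axes are the flange's). Camera axes: x right, y down, z forward; pixel columns grow to the right and rows downward; lengths in m; the calibration is good to about 2 mm. A picture is of the moment at which its call begins: read the wrist's pose just before it.
- job.sign_off(): hands the job in; it is judged then, once.
Trained networks look in the newest picture that a camera, given by its name, has taken for a name from the list of things; names that differ only in an ending like _2 or _b are one class to them, and where a whole thing is asked for, a point or a joint stands for the part that bears it (a point fixed in the world has none). Each returns a list of dicts, best first, with "p" (0 to 1); they miss things now and then, are a little off and sometimes report something else, mostly with a low value. They report only what shows in the picture. A call takes as long as a camera call.
- finder.trace(name, camera): "pixels" (384x512 bool, what is visible of it) and "box" ([left, top, width, height] in pixels, round what is visible of it).
- finder.tip_of(name, camera): "pixel" ([column, row] in pixels: a listed point, or the origin of a listed thing).
The state is a dict: "t": time; "joint_positions": joint angles; "joint_vel": joint speeds; "joint_efforts": joint torques, N m; "tool_pos": TCP position; "tool_rot": TCP orientation; "force": force on the tool from outside, world axes, zero at the start; "wrist_torque": the same for the moment, N m; "finger_gap": finger opening in m; "grasp_force": force on a finger pad.
Only numpy, scipy, OpenCV 4.12 (cv2) and the standard library are available. Lean on these libraries where they do the work, as an engineer would, in place of code of your own. Each camera call takes 0.05 s, during which the arm holds its last target. There are 200 camera calls.

## Working session

There is one attempt and no reset: what is moved stays moved. The work goes in short steps, Python scripts to look and compute and a tool call to move; the robot and the scene stay as the last step left them, time stands still between calls to the robot, and variables do not carry over. Pictures are saved under pics/ and viewed, at most 10 in all, crops included, and the job is handed in when it is done.

Besides the shell and the picture viewer there is one more tool, called after ">>>" by a JSON object that holds its "api" and its "payload". play_rows: Moves the arm, as the interface text tells. Shift numbers are shares of 200 mm and turn numbers shares of 360 degrees, none past 1 either way. Its arguments: {"type":"object","properties":{"rows":{"type":"array"},"claw":{"type":"number"}},"required":["rows"]}

```bash
mkdir -p pics; cat > h.py <<'E'
import numpy as np, cv2
from plant import manip, vision, job, finder
from scipy.spatial.transform import Rotation as R
def world(s, px, st=None):
    # px Nx2 (col,row) -> world points using range_z
    px=np.atleast_2d(px).astype(int); z=s["range_z"][px[:,1],px[:,0]]
    K=s["intrinsics"]; c=np.c_[(px[:,0]-K[0,2])/K[0,0]*z,(px[:,1]-K[1,2])/K[1,1]*z,z]
    if "rvec" in s:
        Rm=cv2.Rodrigues(np.array(s["rvec"],float))[0]; return (c-np.ravel(s["tvec"]))@Rm
    T=np.array(s["tool_from_camera"]); t=c@T[:3,:3].T+T[:3,3]
    return R.from_quat(st["tool_rot"]).apply(t)+st["tool_pos"]
E
python3 - <<'E'
from h import *
st=manip.get_state(); print(st["tool_pos"],st["tool_rot"],st["t"],st["finger_gap"])
ims=[]
for n in ("scene","side"):
    s=vision.snapshot(n); cv2.imwrite(f"pics/{n}0.png",s["img"])
    for k in ("pull_ring","length_stop","quadrant","mitre_base","saw_arm","index_pin","spray_bottle","wheel_pattern","ear_block","trowel","rammer","tenon_saw"):
        r=finder.trace(k,n); o=finder.tip_of(k,n)
        if r:
            m=r[0]["pixels"]; ys,xs=np.nonzero(m&(s["range_z"]>0))
            if len(xs):
                P=world(s,np.c_[xs,ys]); print(n,k,round(r[0]["p"],2),r[0]["box"],np.median(P,0).round(3),np.percentile(P,2,axis=0).round(3),np.percentile(P,98,axis=0).round(3), o[0]["pixel"] if o else None)
E
```

```text
[ 0.23235896 -0.63293464  0.22993884] [ 9.84568592e-01  1.74995327e-01 -1.51850013e-04 -1.14048222e-03] 0.0 0.0852081644349145
scene pull_ring 0.65 [199.0, 189.1, 16.3, 23.8] [ 0.616 -0.142  0.097] [ 0.583 -0.151  0.076] [ 0.643 -0.136  0.145] [205.0, 203.2]
scene length_stop 0.71 [280.7, 178.4, 30.6, 19.2] [0.413 0.025 0.133] [ 0.232 -0.078  0.002] [0.427 0.075 0.145] [292.5, 202.6]
scene quadrant 0.8 [185.6, 208.9, 67.1, 55.8] [ 0.666 -0.115  0.024] [ 0.461 -0.153  0.013] [ 0.75  -0.06   0.026] None
scene mitre_base 0.66 [179.0, 172.6, 138.5, 139.0] [0.659 0.066 0.068] [ 0.382 -0.146  0.008] [0.821 0.145 0.2  ] [262.2, 251.6]Traceback (most recent call last):
  File "<stdin>", line 7, in <module>
ValueError: it knows: ear_block, guide_foot, length_stop, mitre_base, pine_board, pull_ring, quadrant, rammer, spray_bottle, tenon_saw, trowel, wheel_pattern
```

View pics/scene0.png

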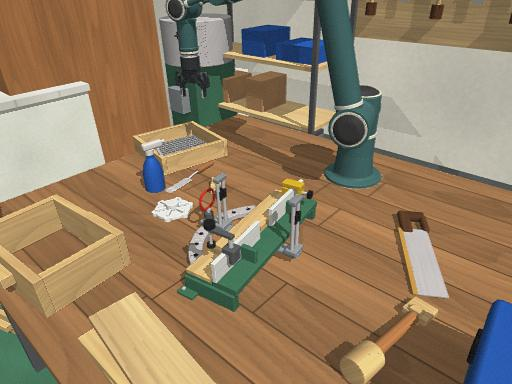

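```bash
python3 - <<'E'
from h import *
for n in ("scene","side"):
    s=vision.snapshot(n); cv2.imwrite(f"pics/{n}0.png",s["img"])
    for k in ("pull_ring","length_stop","quadrant","mitre_base","guide_foot","spray_bottle","wheel_pattern","ear_block","trowel","rammer","tenon_saw"):
        r=finder.trace(k,n); o=finder.tip_of(k,n)
        if r:
            m=r[0]["pixels"]; ys,xs=np.nonzero(m&(s["range_z"]>0))
            if len(xs):
                P=world(s,np.c_[xs,ys]); print(n,k,round(r[0]["p"],2),r[0]["box"],np.median(P,0).round(3),np.percentile(P,2,axis=0).round(3),np.percentile(P,98,axis=0).round(3), o[0]["pixel"] if o else None)
E
```

```text
scene length_stop 0.69 [279.2, 178.8, 33.3, 20.4] [0.412 0.028 0.133] [ 0.388 -0.013  0.105] [0.427 0.075 0.145] [291.2, 200.9]
scene quadrant 0.92 [187.9, 207.1, 67.4, 59.2] [ 0.664 -0.116  0.023] [ 0.456 -0.165 -0.   ] [ 0.754 -0.056  0.027] None
scene mitre_base 0.6 [178.2, 173.9, 141.2, 137.4] [0.651 0.065 0.068] [ 0.378 -0.148  0.008] [0.821 0.145 0.2  ] [263.1, 249.8]
scene guide_foot 0.58 [202.4, 176.4, 96.3, 82.8] [0.579 0.105 0.093] [ 0.481 -0.219  0.   ] [0.621 0.153 0.206] [222.8, 220.3]
scene spray_bottle 0.72 [143.5, 140.2, 20.6, 52.4] [ 0.571 -0.486  0.085] [ 0.514 -0.641  0.005] [ 0.595 -0.466  0.181] [155.5, 186.7]
scene wheel_pattern 0.74 [155.7, 198.5, 37.2, 23.1] [ 0.626 -0.311  0.012] [ 0.561 -0.383 -0.001] [ 0.674 -0.267  0.034] [171.1, 211.9]
scene ear_block 0.5 [207.9, 183.8, 3.9, 6.9] [ 0.449 -0.304  0.032] [ 0.43  -0.328  0.023] [ 0.457 -0.298  0.038] [216.5, 188.5]
scene trowel 0.57 [186.1, 207.0, 66.8, 56.7] [ 0.668 -0.114  0.024] [ 0.46  -0.15   0.014] [ 0.75  -0.06   0.026] [188.6, 178.8]
scene rammer 0.57 [340.3, 294.7, 97.7, 89.1] [0.712 0.455 0.037] [0
[... 742 characters left out ...]
0.087] [ 0.509 -0.514  0.004] [ 0.585 -0.465  0.182] [286.8, 155.8]
side wheel_pattern 0.68 [239.2, 162.7, 38.3, 14.5] [ 0.599 -0.312  0.013] [ 0.552 -0.385 -0.001] [ 0.665 -0.266  0.035] [258.8, 173.8]
side ear_block 0.77 [290.1, 172.1, 25.7, 13.2] [ 0.411 -0.315  0.025] [ 0.376 -0.354  0.   ] [ 0.455 -0.286  0.037] [303.5, 181.0]
side trowel 0.77 [280.5, 158.8, 46.0, 8.6] [ 0.45  -0.461  0.003] [ 0.364 -0.497 -0.004] [ 0.542 -0.432  0.02 ] [311.2, 166.8]
side rammer 0.73 [52.8, 251.5, 90.5, 74.4] [0.624 0.46  0.032] [0.489 0.422 0.007] [0.768 0.497 0.063] [97.4, 293.5]
side tenon_saw 0.78 [144.5, 307.7, 154.5, 33.5] [0.299 0.377 0.011] [0.138 0.281 0.004] [0.447 0.482 0.025] [225.8, 327.1]
```

View pics/side0.png

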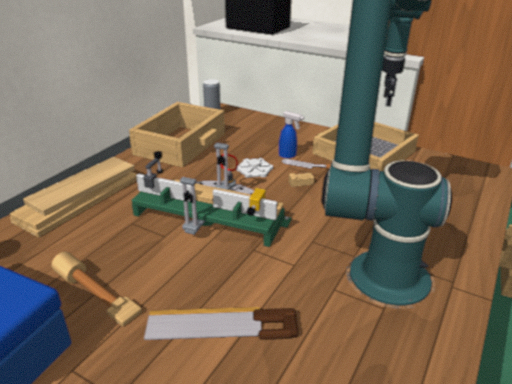

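The scene picture shows the ring at about (206,200) and the length stop at (292,188). The side picture shows the ring at about (232,160). The box front faces world -y, with the stop on the robot's side at x≈0.41. Only down-pointing moves are available, so I'll check the finger shape before planning the hook.

```bash
python3 - <<'E'
from h import *
print(manip.get_state()["t"])
s=vision.snapshot("wrist"); a=s["img"]; print(np.array(s["tool_from_camera"]).round(3), s["intrinsics"])
b=vision.snapshot("scene"); c=cv2.resize(b["img"][20:110,150:240],(384,384),interpolation=cv2.INTER_CUBIC)
cv2.imwrite("pics/w1.png",cv2.resize(np.hstack([a,c[:, :]]),(800,343)))
E
```

```text
2.8
[[-0.    -0.944 -0.33   0.085]
 [ 1.    -0.     0.     0.   ]
 [-0.001 -0.33   0.944 -0.144]
 [ 0.     0.     0.     1.   ]] [[295.21150603   0.         256.03372049]
 [  0.         295.21150603 192.14730521]
 [  0.           0.           1.        ]]
```

View pics/w1.png

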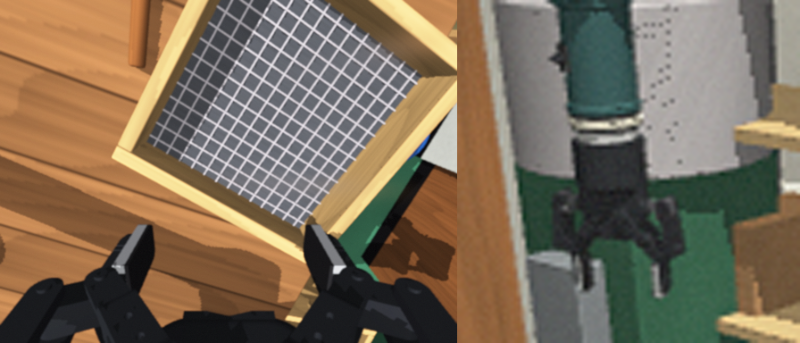

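The wrist view shows plain straight fingers, pads at about (130,250) and (325,250), with no hook. A pure vertical finger can't get under the bar, so I'll test in free space whether the tool tilts at the reach limit.

>>> {"api": "play_rows", "payload": {"rows": [{"ty":-0.3},{"ty":-0.3},{"ty":-0.3},{"ty":-0.3},{"ty":-0.3},{"ty":-0.3},{"ty":-0.3}], "claw": 1}}

```text
invalid input
```

```bash
python3 - <<'E'
from h import *
s=manip.get_state(); print(s["t"],np.round(s["tool_pos"],3),R.from_quat(s["tool_rot"]).as_matrix().round(3),np.round(s["joint_positions"],3))
E
```

```text
2.9 [ 0.233 -0.634  0.231] [[ 0.939  0.345  0.   ]
 [ 0.345 -0.939  0.   ]
 [ 0.    -0.    -1.   ]] [-1.256  0.264  1.604  0.     1.274 -0.037]
```

>>> {"api": "play_rows", "payload": {"rows": [{"tx":0,"ty":-0.3,"tz":0,"twist":0},{"tx":0,"ty":-0.3,"tz":0,"twist":0},{"tx":0,"ty":-0.3,"tz":0,"twist":0},{"tx":0,"ty":-0.3,"tz":0,"twist":0},{"tx":0,"ty":-0.3,"tz":0,"twist":0},{"tx":0,"ty":-0.3,"tz":0,"twist":0},{"tx":0,"ty":-0.3,"tz":0,"twist":0}], "claw": 1}}

```text
t: 3.78
tool_pos: [0.0873, -0.2377, 0.2313]
tool_rot: [0.985, 0.175, -0.0, 0.0]
force: [0.5, 0.2, 1.1]
finger_gap: 0.0
grasp_force: 0.0
```

```bash
python3 - <<'E'
from h import *
s=manip.get_state(); print(s["t"],np.round(s["tool_pos"],3),R.from_quat(s["tool_rot"]).as_matrix().round(3),np.round(s["joint_positions"],3))
E
```

```text
3.775 [ 0.087 -0.238  0.231] [[ 0.939  0.345  0.   ]
 [ 0.345 -0.939 -0.   ]
 [-0.     0.    -1.   ]] [-1.317 -0.647  2.359 -0.     1.428 -0.098]
```

>>> {"api": "play_rows", "payload": {"rows": [{"tx":0,"ty":0,"tz":-0.3,"twist":0},{"tx":0,"ty":0,"tz":-0.3,"twist":0},{"tx":0,"ty":0,"tz":-0.3,"twist":0},{"tx":0,"ty":0,"tz":-0.3,"twist":0}]}}

```text
t: 4.28
tool_pos: [0.0877, -0.2388, 0.4734]
tool_rot: [0.985, 0.175, 0.0, 0.001]
force: [0.0, -1.5, 0.7]
finger_gap: 0.0
grasp_force: 0.0
```

```bash
cat > s.py <<'E'
from h import *
s=manip.get_state(); print(s["t"],np.round(s["tool_pos"],4),R.from_quat(s["tool_rot"]).as_matrix().round(3).tolist(),np.round(s["joint_positions"],3),np.round(s["force"],1))
E
python3 s.py
```

```text
4.275 [ 0.0877 -0.2388  0.4734] [[0.939, 0.345, 0.0], [0.345, -0.939, -0.002], [-0.0, 0.002, -1.0]] [-1.317 -0.61   1.911  0.     1.839 -0.098] [ 0.  -1.5  0.7]
```

>>> {"api": "play_rows", "payload": {"rows": [{"tx":0,"ty":0,"tz":-0.3,"twist":0},{"tx":0,"ty":0,"tz":-0.3,"twist":0},{"tx":0,"ty":0,"tz":-0.3,"twist":0},{"tx":0,"ty":0,"tz":-0.3,"twist":0},{"tx":0,"ty":0,"tz":-0.3,"twist":0},{"tx":0,"ty":0,"tz":-0.3,"twist":0},{"tx":0,"ty":0,"tz":-0.3,"twist":0}]}}

```text
t: 5.15
tool_pos: [0.0875, -0.238, 0.8931]
tool_rot: [0.985, 0.175, 0.0, 0.001]
force: [0.4, -0.6, 1.1]
finger_gap: -0.0001
grasp_force: 0.0
```

```bash
python3 s.py
```

```text
5.15 [ 0.0875 -0.238   0.8931] [[0.939, 0.345, 0.001], [0.345, -0.939, -0.002], [-0.0, 0.002, -1.0]] [-1.317 -0.097  0.656  0.     2.581 -0.098] [ 0.4 -0.6  1.1]
```

>>> {"api": "play_rows", "payload": {"rows": [{"tx":0,"ty":0,"tz":-0.3,"twist":0},{"tx":0,"ty":0,"tz":-0.3,"twist":0},{"tx":0,"ty":0,"tz":-0.3,"twist":0}]}}

```text
t: 5.52
tool_pos: [0.0872, -0.2371, 0.9414]
tool_rot: [0.984, 0.175, 0.004, 0.046]
force: [0.3, 0.1, 0.2]
finger_gap: -0.0002
grasp_force: 0.0
```

```bash
python3 s.py
```

```text
5.525 [ 0.0872 -0.2371  0.9414] [[0.939, 0.344, 0.023], [0.344, -0.935, -0.09], [-0.009, 0.092, -0.996]] [-1.317  0.008  0.379  0.     2.662 -0.098] [0.3 0.1 0.2]
```

Pushing on the reach limit does tilt the tool, 5° so far. I'll swing round to the +y side, where an outward tilt points the fingers +y, the entry direction of the ring.

>>> {"api": "play_rows", "payload": {"rows": [{"tx":0.1,"ty":0.0,"tz":0.25,"twist":-0.01},{"tx":0.22,"ty":0.0,"tz":0.25,"twist":-0.028},{"tx":0.22,"ty":0.0,"tz":0.2,"twist":-0.028},{"tx":0.22,"ty":0.0,"tz":0.0,"twist":-0.028},{"tx":0.22,"ty":0.0,"tz":0.0,"twist":-0.028},{"tx":0.22,"ty":0.0,"tz":0.0,"twist":-0.028},{"tx":0.22,"ty":0.0,"tz":0.0,"twist":-0.028},{"tx":0.22,"ty":0.0,"tz":0.0,"twist":-0.028},{"tx":0.22,"ty":0.0,"tz":0.0,"twist":-0.028},{"tx":0.22,"ty":0.0,"tz":0.0,"twist":-0.028},{"tx":0.22,"ty":0.0,"tz":0.0,"twist":-0.028},{"tx":0.22,"ty":0.0,"tz":0.0,"twist":-0.028},{"tx":0.22,"ty":0.0,"tz":0.0,"twist":-0.028},{"tx":0.22,"ty":0.0,"tz":0.0,"twist":-0.028},{"tx":0.22,"ty":0.0,"tz":0.0,"twist":-0.028},{"tx":0.22,"ty":0.0,"tz":0.0,"twist":-0.028}]}}

```text
t: 7.52
tool_pos: [0.0712, 0.2392, 0.7707]
tool_rot: [0.046, 0.998, -0.043, 0.013]
force: [0.1, 0.3, 0.3]
finger_gap: 0.0
grasp_force: 0.0
```

```bash
python3 s.py
```

```text
7.525 [0.0712 0.2392 0.7707] [[-0.995, 0.093, 0.023], [0.091, 0.992, -0.088], [-0.031, -0.085, -0.996]] [ 1.251 -0.294  1.138 -0.071  2.372 -0.277] [0.1 0.3 0.3]
```

```bash
cat > m.py <<'E'
from h import *
def ring(verbose=True):
    out={}
    for n in ("scene","side"):
        s=vision.snapshot(n); im=s["img"].astype(int)
        red=(im[...,2]>110)&(im[...,1]<70)&(im[...,0]<70)&(s["range_z"]>0)
        ys,xs=np.nonzero(red); P=world(s,np.c_[xs,ys])
        k=(abs(P[:,0]-.6)<.1)&(abs(P[:,1]+.14)<.1)&(P[:,2]>.07)&(P[:,2]<.19); P=P[k]; out[n]=P
        if len(P): print(n,len(P),P.min(0).round(4),P.max(0).round(4),P.mean(0).round(4))
        if n=="scene" or 1:
            g=s["range_z"]>0; ys,xs=np.nonzero(g); Q=world(s,np.c_[xs,ys])
            f=Q[(Q[:,2]>.116)&(Q[:,2]<.128)&(Q[:,0]>.38)&(Q[:,0]<.85)&(Q[:,1]>-.05)&(Q[:,1]<.2)]
            if len(f)>20:
                l=cv2.fitLine(f[:,:2].astype(np.float32),cv2.DIST_HUBER,0,.01,.01).ravel(); print(" fence",len(f),l.round(3),np.degrees(np.arctan(l[1]/l[0])).round(2),f.min(0).round(3),f.max(0).round(3))
            c=Q[(Q[:,2]>.19)&(Q[:,2]<.21)&(Q[:,0]>.4)&(Q[:,0]<.85)&(abs(Q[:,1])<.22)]
            for lo,hi in((-.22,-.02),(.05,.22)):
                d=c[(c[:,1]>lo)&(c[:,1]<hi)]
                if len(d): print(" post",len(d),d.mean(0).round(4),d.min(0).round(3),d.max(0).round(3))
    return out
if __name__=="__main__": ring()
E
python3 m.py
```

```text
scene 96 [ 0.5781 -0.156   0.0857] [ 0.644  -0.1354  0.147 ] [ 0.6139 -0.1449  0.115 ]
 fence 647 [0.986 0.17  0.685 0.068] 9.76 [ 0.389 -0.013  0.116] [0.805 0.144 0.128]
 post 97 [ 0.605  -0.0904  0.2023] [ 0.58  -0.103  0.19 ] [ 0.625 -0.08   0.208]
 post 118 [0.5652 0.14   0.2033] [0.536 0.125 0.19 ] [0.584 0.15  0.207]
side 48 [ 0.5742 -0.1572  0.0855] [ 0.6339 -0.0938  0.1482] [ 0.5989 -0.1455  0.1216]
 fence 515 [0.982 0.189 0.609 0.057] 10.89 [ 0.38  -0.008  0.116] [0.802 0.145 0.128]
 post 77 [ 0.5971 -0.091   0.2026] [ 0.576 -0.106  0.19 ] [ 0.622 -0.079  0.209]
 post 106 [0.5578 0.1387 0.2023] [0.537 0.05  0.191] [0.757 0.151 0.209]
```

>>> {"api": "play_rows", "payload": {"rows": [{"tx":0.22,"ty":0.0,"tz":0.0,"twist":-0.028},{"tx":0.22,"ty":0.0,"tz":0.0,"twist":-0.028},{"tx":0.22,"ty":0.0,"tz":0.0,"twist":-0.025},{"tx":0,"ty":0.25,"tz":-0.1,"twist":0},{"tx":0,"ty":0.25,"tz":-0.1,"twist":0},{"tx":0,"ty":0.25,"tz":-0.1,"twist":0},{"tx":0,"ty":0.25,"tz":-0.1,"twist":0},{"tx":0,"ty":0.25,"tz":-0.1,"twist":0},{"tx":0,"ty":0.25,"tz":-0.15,"twist":0},{"tx":0,"ty":0.25,"tz":-0.15,"twist":0}]}}

```text
t: 8.88
tool_pos: [-0.1831, 0.5158, 0.8071]
tool_rot: [-0.202, 0.979, -0.026, -0.0]
force: [0.5, 0.6, 0.3]
finger_gap: 0.0001
grasp_force: 0.0
```

```bash
python3 s.py
```

```text
8.875 [-0.1831  0.5158  0.8071] [[-0.918, -0.396, 0.01], [-0.396, 0.917, -0.052], [0.011, -0.052, -0.999]] [ 1.863  0.393  0.314  0.009  2.487 -0.108] [0.5 0.6 0.3]
```

>>> {"api": "play_rows", "payload": {"rows": [{"tx":-0.05,"ty":0.2,"tz":-0.22,"twist":0},{"tx":-0.05,"ty":0.2,"tz":-0.22,"twist":0},{"tx":-0.05,"ty":0.2,"tz":-0.22,"twist":0},{"tx":-0.05,"ty":0.2,"tz":-0.22,"twist":0},{"tx":-0.05,"ty":0.2,"tz":-0.22,"twist":0},{"tx":-0.05,"ty":0.2,"tz":-0.22,"twist":0}]}}

```text
t: 9.62
tool_pos: [-0.1702, 0.5895, 0.8065]
tool_rot: [-0.203, 0.977, 0.062, -0.01]
force: [-1.1, 0.2, 0.5]
finger_gap: -0.0
grasp_force: 0.0
```

```bash
python3 s.py
```

```text
9.625 [-0.1702  0.5895  0.8065] [[-0.917, -0.396, -0.044], [-0.398, 0.91, 0.117], [-0.006, 0.125, -0.992]] [ 1.802  0.4    0.312  0.022  2.306 -0.163] [-1.1  0.2  0.5]
```

>>> {"api": "play_rows", "payload": {"rows": [{"tx":-0.12,"ty":0.22,"tz":0.15,"twist":0},{"tx":-0.12,"ty":0.22,"tz":0.15,"twist":0},{"tx":-0.12,"ty":0.22,"tz":0.15,"twist":0},{"tx":-0.12,"ty":0.22,"tz":0.15,"twist":0},{"tx":-0.12,"ty":0.25,"tz":0.1,"twist":0},{"tx":-0.12,"ty":0.28,"tz":0,"twist":0},{"tx":-0.12,"ty":0.28,"tz":0,"twist":0},{"tx":-0.12,"ty":0.28,"tz":0,"twist":0},{"tx":-0.12,"ty":0.28,"tz":0,"twist":0}]}}

```text
t: 10.75
tool_pos: [-0.1288, 0.9277, 0.5878]
tool_rot: [-0.2, 0.967, 0.155, -0.007]
force: [-0.4, -0.5, -0.2]
finger_gap: -0.0002
grasp_force: 0.0
```

```bash
python3 s.py
```

```text
10.75 [-0.1288  0.9277  0.5878] [[-0.92, -0.385, -0.075], [-0.389, 0.872, 0.298], [-0.049, 0.303, -0.952]] [ 1.665  0.729  0.312  0.048  1.792 -0.296] [-0.4 -0.5 -0.2]
```

>>> {"api": "play_rows", "payload": {"rows": [{"tx":-0.08,"ty":0.3,"tz":0,"twist":0},{"tx":-0.08,"ty":0.3,"tz":0,"twist":0},{"tx":-0.08,"ty":0.3,"tz":0,"twist":0},{"tx":-0.08,"ty":0.3,"tz":0.05,"twist":0},{"tx":-0.08,"ty":0.3,"tz":0.05,"twist":0},{"tx":-0.08,"ty":0.3,"tz":0.05,"twist":0},{"tx":-0.08,"ty":0.3,"tz":0.05,"twist":0},{"tx":-0.08,"ty":0.3,"tz":0.05,"twist":0}]}}

```text
t: 11.75
tool_pos: [-0.1564, 1.0943, 0.5491]
tool_rot: [-0.189, 0.929, 0.317, 0.003]
force: [0.1, 0.0, -0.7]
finger_gap: -0.0001
grasp_force: 0.0
```

```bash
python3 s.py
```

```text
11.75 [-0.1564  1.0943  0.5491] [[-0.928, -0.354, -0.115], [-0.35, 0.727, 0.59], [-0.125, 0.588, -0.799]] [ 1.673  0.835  0.312  0.055  1.351 -0.293] [ 0.1  0.  -0.7]
```

>>> {"api": "play_rows", "payload": {"rows": [{"tx":0,"ty":0.28,"tz":0.13,"twist":0},{"tx":0,"ty":0.28,"tz":0.13,"twist":0},{"tx":0,"ty":0.28,"tz":0.13,"twist":0},{"tx":0,"ty":0.28,"tz":0.13,"twist":0},{"tx":0,"ty":0.28,"tz":0.13,"twist":0},{"tx":0,"ty":0.28,"tz":0.13,"twist":0},{"tx":0,"ty":0.28,"tz":0.13,"twist":0},{"tx":0,"ty":0.28,"tz":0.13,"twist":0}]}}

```text
t: 12.75
tool_pos: [-0.2729, 1.2057, 0.5352]
tool_rot: [-0.177, 0.868, 0.464, 0.004]
force: [-1.0, 0.7, -1.1]
finger_gap: -0.0
grasp_force: 0.0
```

```bash
python3 s.py
```

```text
12.75 [-0.2729  1.2057  0.5352] [[-0.937, -0.311, -0.158], [-0.304, 0.506, 0.807], [-0.172, 0.804, -0.569]] [ 1.776  0.936  0.313 -0.013  0.927 -0.195] [-1.   0.7 -1.1]
```

```bash
cat > d.py <<'E'
from h import *
import sys
# usage: d.py twist_share  x,y,z  x,y,z ... : tool-frame share deltas per leg (straight legs), 60 mm per row
s=manip.get_state(); tw=float(sys.argv[1])
Rm=R.from_quat(s["tool_rot"])*R.from_rotvec([0,0,2*np.pi*tw]); p=np.array(s["tool_pos"]); print(p.round(4),Rm.as_matrix().round(3).tolist(),np.round(s["joint_positions"],3))
for a in sys.argv[2:]:
    q=np.array(eval(a)); d=Rm.inv().apply(q-p)/.2; n=int(np.ceil(np.linalg.norm(d)/.3)); print(a,"total",d.round(3),"rows",n,"each",(d/n).round(4)); p=q
E
python3 d.py 0.033 -.1,.85,.55 .4,.6,.55 .7,.15,.5 .63,-.25,.4 .629,-.243,.183
```

```text
[-0.2729  1.2057  0.5352] [[-0.981, -0.112, -0.158], [-0.193, 0.558, 0.807], [-0.002, 0.823, -0.569]] [ 1.776  0.936  0.313 -0.013  0.927 -0.195]
-.1,.85,.55 total [-0.505 -1.027 -1.614] rows 7 each [-0.0721 -0.1468 -0.2306]
.4,.6,.55 total [-2.211 -0.977 -1.403] rows 10 each [-0.2211 -0.0977 -0.1403]
.7,.15,.5 total [-1.036 -1.628 -1.911] rows 10 each [-0.1036 -0.1628 -0.1911]
.63,-.25,.4 total [ 0.731 -1.487 -1.275] rows 7 each [ 0.1044 -0.2125 -0.1822]
.629,-.243,.183 total [ 0.001 -0.872  0.646] rows 4 each [ 2.000e-04 -2.181e-01  1.615e-01]
```

>>> {"api": "play_rows", "payload": {"rows": [{"tx":0,"ty":0,"tz":-0.1,"twist":0.0165},{"tx":0,"ty":0,"tz":-0.2,"twist":0.0165},{"tx":-0.072,"ty":-0.147,"tz":-0.23,"twist":0},{"tx":-0.072,"ty":-0.147,"tz":-0.23,"twist":0},{"tx":-0.072,"ty":-0.147,"tz":-0.23,"twist":0},{"tx":-0.072,"ty":-0.147,"tz":-0.23,"twist":0},{"tx":-0.072,"ty":-0.147,"tz":-0.23,"twist":0},{"tx":-0.072,"ty":-0.147,"tz":-0.23,"twist":0},{"tx":-0.072,"ty":-0.147,"tz":0,"twist":0},{"tx":-0.22,"ty":-0.1,"tz":-0.14,"twist":0},{"tx":-0.22,"ty":-0.1,"tz":-0.14,"twist":0},{"tx":-0.22,"ty":-0.1,"tz":-0.14,"twist":0},{"tx":-0.22,"ty":-0.1,"tz":-0.14,"twist":0},{"tx":-0.22,"ty":-0.1,"tz":-0.14,"twist":0},{"tx":-0.22,"ty":-0.1,"tz":-0.14,"twist":0},{"tx":-0.22,"ty":-0.1,"tz":-0.14,"twist":0}]}}

```text
t: 14.75
tool_pos: [0.2527, 0.6604, 0.5562]
tool_rot: [-0.086, 0.881, 0.463, -0.043]
force: [0.7, 0.4, -0.8]
finger_gap: 0.0003
grasp_force: 0.0
```

```bash
python3 d.py 0 .4,.6,.55 .7,.15,.5 .63,-.25,.4 .629,-.243,.183
```

```text
[0.2527 0.6604 0.5562] [[-0.981, -0.112, -0.156], [-0.192, 0.557, 0.808], [-0.004, 0.823, -0.568]] [ 0.84  -0.154  1.73   0.859  1.047 -1.173]
.4,.6,.55 total [-0.665 -0.277 -0.341] rows 3 each [-0.2215 -0.0922 -0.1138]
.7,.15,.5 total [-1.038 -1.627 -1.91 ] rows 10 each [-0.1038 -0.1627 -0.191 ]
.63,-.25,.4 total [ 0.73  -1.486 -1.278] rows 7 each [ 0.1043 -0.2122 -0.1825]
.629,-.243,.183 total [ 0.003 -0.873  0.645] rows 4 each [ 0.0006 -0.2182  0.1613]
```

>>> {"api": "play_rows", "payload": {"rows": [{"tx":-0.22,"ty":-0.09,"tz":-0.115,"twist":0},{"tx":-0.22,"ty":-0.09,"tz":-0.115,"twist":0},{"tx":-0.22,"ty":-0.09,"tz":-0.115,"twist":0},{"tx":-0.104,"ty":-0.163,"tz":-0.191,"twist":0},{"tx":-0.104,"ty":-0.163,"tz":-0.191,"twist":0},{"tx":-0.104,"ty":-0.163,"tz":-0.191,"twist":0},{"tx":-0.104,"ty":-0.163,"tz":-0.191,"twist":0},{"tx":-0.104,"ty":-0.163,"tz":-0.191,"twist":0},{"tx":-0.104,"ty":-0.163,"tz":-0.191,"twist":0},{"tx":-0.104,"ty":-0.163,"tz":-0.191,"twist":0},{"tx":-0.104,"ty":-0.163,"tz":-0.191,"twist":0},{"tx":-0.104,"ty":-0.163,"tz":-0.191,"twist":0},{"tx":-0.104,"ty":-0.163,"tz":-0.191,"twist":0}]}}

```text
t: 16.38
tool_pos: [0.6993, 0.1497, 0.5004]
tool_rot: [-0.086, 0.882, 0.462, -0.043]
force: [1.1, -0.1, 0.7]
finger_gap: 0.0002
grasp_force: 0.0
```

```bash
python3 d.py 0 .63,-.25,.4 .629,-.243,.183
```

```text
[0.6993 0.1497 0.5004] [[-0.981, -0.112, -0.156], [-0.192, 0.558, 0.807], [-0.004, 0.822, -0.569]] [-0.205  0.399  1.215  0.916  1.867 -1.844]
.63,-.25,.4 total [ 0.725 -1.489 -1.273] rows 7 each [ 0.1036 -0.2127 -0.1819]
.629,-.243,.183 total [ 0.002 -0.872  0.647] rows 4 each [ 0.0005 -0.218   0.1617]
```

>>> {"api": "play_rows", "payload": {"rows": [{"tx":0.104,"ty":-0.213,"tz":-0.182,"twist":0},{"tx":0.104,"ty":-0.213,"tz":-0.182,"twist":0},{"tx":0.104,"ty":-0.213,"tz":-0.182,"twist":0},{"tx":0.104,"ty":-0.213,"tz":-0.182,"twist":0}]}}

```text
t: 16.88
tool_pos: [0.6583, -0.0792, 0.4424]
tool_rot: [-0.086, 0.882, 0.462, -0.043]
force: [0.8, -0.4, 0.4]
finger_gap: 0.0003
grasp_force: 0.0
```

```bash
python3 d.py 0 .63,-.25,.4 .629,-.243,.183
```

```text
[ 0.6583 -0.0792  0.4424] [[-0.981, -0.112, -0.156], [-0.192, 0.558, 0.807], [-0.003, 0.822, -0.57]] [-0.499  0.478  1.207  0.792  2.043 -2.11 ]
.63,-.25,.4 total [ 0.304 -0.635 -0.547] rows 3 each [ 0.1012 -0.2117 -0.1822]
.629,-.243,.183 total [ 0.002 -0.872  0.647] rows 4 each [ 0.0004 -0.2179  0.1617]
```

>>> {"api": "play_rows", "payload": {"rows": [{"tx":0.101,"ty":-0.212,"tz":-0.182,"twist":0},{"tx":0.101,"ty":-0.212,"tz":-0.182,"twist":0},{"tx":0.101,"ty":-0.212,"tz":-0.182,"twist":0},{"tx":0,"ty":-0.218,"tz":0.162,"twist":0},{"tx":0,"ty":-0.218,"tz":0.162,"twist":0}]}}

```text
t: 17.5
tool_pos: [0.6302, -0.2463, 0.2902]
tool_rot: [-0.086, 0.882, 0.461, -0.042]
force: [1.0, -1.3, -0.0]
finger_gap: -0.0001
grasp_force: 0.0
```

```bash
python3 d.py 0 .629,-.243,.183; python3 m.py | grep -v fence; python3 - <<'E'
from h import *
s=vision.snapshot("wrist"); b=vision.snapshot("scene")["img"][150:270,140:300]
cv2.imwrite("pics/w2.png",cv2.resize(np.hstack([s["img"],cv2.resize(b,(512,384),interpolation=cv2.INTER_CUBIC)]),(800,300)))
E
```

```text
[ 0.6302 -0.2463  0.2902] [[-0.982, -0.112, -0.154], [-0.19, 0.56, 0.806], [-0.004, 0.821, -0.571]] [-0.685  0.676  1.184  0.627  2.027 -2.391]
.629,-.243,.183 total [ 0.005 -0.43   0.32 ] rows 2 each [ 0.0025 -0.2151  0.1602]
scene 99 [ 0.5766 -0.1534  0.0835] [ 0.6448 -0.1354  0.1477] [ 0.6141 -0.1447  0.1152]
 post 99 [ 0.6049 -0.0905  0.202 ] [ 0.579 -0.104  0.19 ] [ 0.623 -0.081  0.208]
 post 118 [0.5655 0.1401 0.2033] [0.538 0.125 0.191] [0.584 0.149 0.209]
side 53 [ 0.5741 -0.155   0.0846] [ 0.6348 -0.0952  0.1476] [ 0.5973 -0.1467  0.1194]
 post 78 [ 0.597  -0.091   0.2024] [ 0.577 -0.108  0.191] [ 0.62  -0.081  0.209]
 post 107 [0.5561 0.1396 0.2024] [0.535 0.123 0.19 ] [0.581 0.151 0.208]
```

View pics/w2.png

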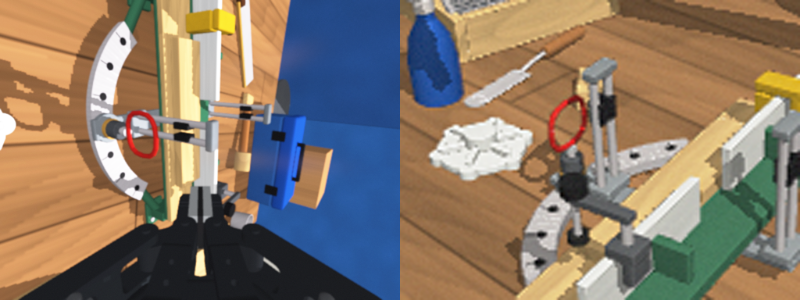

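>>> {"api": "play_rows", "payload": {"rows": [{"tx":0,"ty":0,"tz":0,"twist":0.0278},{"tx":0,"ty":0,"tz":0,"twist":0.0278},{"tx":0,"ty":0,"tz":0,"twist":0.0278},{"tx":0,"ty":0,"tz":0,"twist":0.0278},{"tx":0,"ty":0,"tz":0,"twist":0.0278},{"tx":0,"ty":0,"tz":0,"twist":0.0278},{"tx":0,"ty":0,"tz":0,"twist":0.0278},{"tx":0,"ty":0,"tz":0,"twist":0.0278},{"tx":0,"ty":0,"tz":0,"twist":0.0278}]}}

```text
t: 18.82
tool_pos: [0.6312, -0.2448, 0.2964]
tool_rot: [0.564, 0.684, 0.295, -0.356]
force: [-0.1, 0.0, 0.8]
finger_gap: 0.0003
grasp_force: 0.0
```

```bash
python3 - <<'E'
from h import *
st=manip.get_state(); s=vision.snapshot("wrist"); im=s["img"].astype(int); rz=s["range_z"]
red=(im[...,2]>110)&(im[...,1]<70)&(im[...,0]<70)&(rz>0)
ys,xs=np.nonzero(red); P=world(s,np.c_[xs,ys],st); k=(abs(P[:,0]-.61)<.1)&(abs(P[:,1]+.146)<.08)&(P[:,2]>.07); P=P[k]
u=np.array([-.174,.985]); v=np.array([.985,.174])
print(len(P),P.min(0).round(4),P.max(0).round(4)); 
for nm,a in (("u",P[:,:2]@u),("v",P[:,:2]@v)): print(nm,np.percentile(a,[1,50,99]).round(4))
print("C exp",np.array([.61,-.146])@u,np.array([.61,-.146])@v)
# finger points near TCP in tool coords
ys,xs=np.nonzero(rz>0); z=rz[ys,xs];K=s["intrinsics"]; c=np.c_[(xs-K[0,2])/K[0,0]*z,(ys-K[1,2])/K[1,1]*z,z];T=np.array(s["tool_from_camera"]);t=c@T[:3,:3].T+T[:3,3]
for lo in range(-60,5,10):
    f=t[(t[:,2]>lo/1e3)&(t[:,2]<lo/1e3+.01)&(abs(t[:,1])<.06)&(abs(t[:,0])<.04)]
    if len(f): print(lo,len(f),"x",f[:,0].min().round(4),f[:,0].max().round(4),"y",f[:,1].min().round(4),f[:,1].max().round(4))
print(np.round(st["joint_positions"],3)); cv2.imwrite("pics/w3.png",s["img"])
E
python3 d.py 0 .629,-.243,.183 .610,-.146,.1145
```

```text
417 [ 0.5768 -0.1566  0.0931] [ 0.6443 -0.1405  0.1483]
u [-0.2553 -0.2533 -0.2489]
v [0.5423 0.5751 0.6089]
C exp -0.24994999999999998 0.575446
-60 5884 x -0.0115 0.0154 y -0.0399 0.0406
-50 1751 x -0.0111 0.0154 y -0.0323 0.0328
-40 886 x -0.0105 0.0128 y -0.0136 0.0137
-30 686 x 0.0067 0.0127 y -0.0136 0.0136
-20 550 x 0.0068 0.0127 y -0.0136 0.0136
-10 182 x 0.0071 0.0126 y -0.0121 0.0127
[-0.683  0.671  1.178  0.63   2.033 -0.811]
[ 0.6312 -0.2448  0.2964] [[-0.105, 0.982, -0.154], [0.563, 0.187, 0.805], [0.82, -0.002, -0.573]] [-0.683  0.671  1.179  0.63   2.033 -0.806]
.629,-.243,.183 total [-0.458 -0.008  0.334] rows 2 each [-0.2292 -0.0039  0.1668]
.610,-.146,.1145 total [ 0.002 -0.002  0.601] rows 3 each [ 0.0008 -0.0007  0.2004]
```

View pics/w3.png

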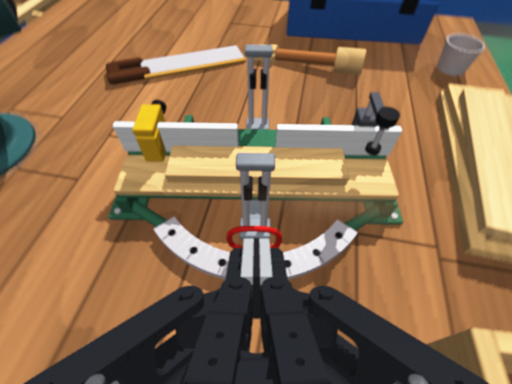

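The picture shows the fingers lined up with the ring at about (254,238). The ring matches the expected pose, with centre about (0.610, -0.146, 0.1145). I'll go to the pre-approach point and then insert.

>>> {"api": "play_rows", "payload": {"rows": [{"tx":-0.229,"ty":-0.004,"tz":0.167,"twist":0},{"tx":-0.229,"ty":-0.004,"tz":0.167,"twist":0},{"tx":0,"ty":0,"tz":0.2,"twist":0},{"tx":0,"ty":0,"tz":0.2,"twist":0},{"tx":0,"ty":0,"tz":0.1,"twist":0}]}}

```text
t: 19.5
tool_pos: [0.6131, -0.1602, 0.1229]
tool_rot: [0.561, 0.685, 0.296, -0.357]
force: [-0.3, 0.2, -0.0]
finger_gap: 0.0002
grasp_force: 0.0
```

```bash
cat > e.py <<'E'
from h import *
C=np.array(eval(__import__("sys").argv[1]))
st=manip.get_state(); s=vision.snapshot("wrist"); im=s["img"].astype(int); rz=s["range_z"]
red=(im[...,2]>110)&(im[...,1]<70)&(im[...,0]<70)&(rz>0)
ys,xs=np.nonzero(red); P=world(s,np.c_[xs,ys],st); k=np.linalg.norm(P-C,axis=1)<.07; P=P[k]
m=(P.min(0)+P.max(0))/2
print("ring",len(P),P.min(0).round(4),P.max(0).round(4),"mid",m.round(4))
if len(P): print("ring mid in tool frame (mm)",(R.from_quat(st["tool_rot"]).inv().apply(m-st["tool_pos"])*1e3).round(1))
print("C in tool (mm)",(R.from_quat(st["tool_rot"]).inv().apply(C-st["tool_pos"])*1e3).round(1))
PV=np.array([.577,.0412]); 
if len(P): d=np.median(P[:,:2],0)-PV; d2=m[:2]-PV; print("arm angle rad",(np.arctan2(d2[1],d2[0])+np.radians(80)).round(3), np.linalg.norm(d2).round(4))
print(st["t"],np.round(st["tool_pos"],4),np.round(st["force"],1),np.round(st["joint_positions"],3))
E
python3 e.py .610,-.146,.1145
```

```text
ring 2178 [ 0.5769 -0.1682  0.0717] [ 0.6446 -0.096   0.1483] mid [ 0.6108 -0.1321  0.11  ]
ring mid in tool frame (mm) [ 5.3  3.1 30.4]
C in tool (mm) [ 1.3 -0.3 16.7]
arm angle rad 0.018 0.1765
19.5 [ 0.6131 -0.1602  0.1229] [-0.3  0.2 -0. ] [-0.615  0.707  1.462  0.615  1.741 -0.958]
```

>>> {"api": "play_rows", "payload": {"rows": [{"tx":0,"ty":0,"tz":0.1,"twist":0},{"tx":0,"ty":0,"tz":0.08,"twist":0},{"tx":0,"ty":0,"tz":0.045,"twist":0},{"tx":0.016,"ty":0,"tz":-0.011,"twist":0}]}}

```text
t: 20.05
tool_pos: [0.6046, -0.1242, 0.0992]
tool_rot: [0.562, 0.684, 0.295, -0.359]
force: [0.6, 0.7, -1.0]
finger_gap: -0.0002
grasp_force: 0.0
```

```bash
python3 e.py .610,-.146,.1145; python3 - <<'E'
from h import *
s=vision.snapshot("wrist"); cv2.imwrite("pics/w4.png",cv2.resize(s["img"][180:300,170:340],(680,480)))
E
```

```text
ring 2813 [ 0.5778 -0.156   0.0975] [ 0.643  -0.1269  0.1488] mid [ 0.6104 -0.1414  0.1231]
ring mid in tool frame (mm) [  9.5   2.4 -28.4]
C in tool (mm) [ -0.1   1.1 -27.2]
arm angle rad 0.006 0.1857
20.05 [ 0.6046 -0.1242  0.0992] [ 0.6  0.7 -1. ] [-0.583  0.694  1.537  0.632  1.678 -0.969]
```

View pics/w4.png

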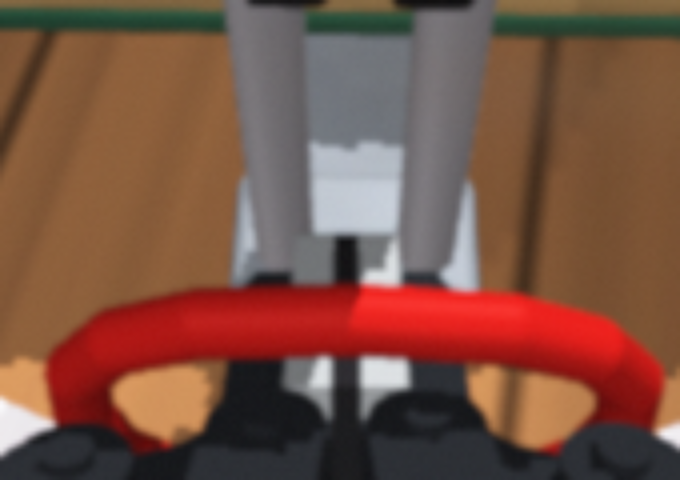

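The crop shows the closed fingertips passing under the ring's top bar (bar at y≈320). Now I'll lift gently.

>>> {"api": "play_rows", "payload": {"rows": [{"tx":0.02,"ty":0,"tz":-0.014,"twist":0},{"tx":0.02,"ty":0,"tz":-0.014,"twist":0},{"tx":0.02,"ty":0,"tz":-0.014,"twist":0}]}}

```text
t: 20.52
tool_pos: [0.6053, -0.1257, 0.1131]
tool_rot: [0.564, 0.684, 0.295, -0.357]
force: [2.2, -2.4, -8.9]
finger_gap: -0.0003
grasp_force: 3.9
```

```bash
python3 e.py .610,-.146,.1245
```

```text
ring 2300 [ 0.5778 -0.1557  0.1129] [ 0.6423 -0.1339  0.1518] mid [ 0.61   -0.1448  0.1324]
ring mid in tool frame (mm) [  4.6   1.  -27.1]
C in tool (mm) [ -2.5   0.8 -23.6]
arm angle rad 0.001 0.1889
20.525 [ 0.6053 -0.1257  0.1131] [ 2.2 -2.4 -8.9] [-0.584  0.677  1.534  0.631  1.691 -0.957]
```

>>> {"api": "play_rows", "payload": {"rows": [{"tx":0.02,"ty":0,"tz":-0.014,"twist":0},{"tx":0.02,"ty":0,"tz":-0.014,"twist":0},{"tx":0.02,"ty":0,"tz":-0.014,"twist":0},{"tx":0.008,"ty":0,"tz":-0.006,"twist":0}]}}

```text
t: 21.08
tool_pos: [0.605, -0.1256, 0.1309]
tool_rot: [0.563, 0.684, 0.295, -0.358]
force: [0.6, -5.0, -11.4]
finger_gap: 0.0001
grasp_force: 5.4
```

```bash
python3 e.py .610,-.146,.1345; python3 d.py 0 ".5556,-.1281,.1297"
```

```text
ring 2312 [ 0.5773 -0.1557  0.1297] [ 0.6426 -0.1346  0.1693] mid [ 0.61   -0.1451  0.1495]
ring mid in tool frame (mm) [  3.8   1.1 -27.1]
C in tool (mm) [ -9.    1.  -19.3]
arm angle rad 0.001 0.1892
21.075 [ 0.605  -0.1256  0.1309] [  0.6  -5.  -11.4] [-0.584  0.657  1.529  0.634  1.712 -0.943]
[ 0.6051 -0.1256  0.1311] [[-0.111, 0.981, -0.157], [0.559, 0.192, 0.807], [0.822, 0.001, -0.57]] [-0.584  0.657  1.529  0.634  1.713 -0.943]
.5556,-.1281,.1297 total [ 0.014 -0.245  0.033] rows 1 each [ 0.0145 -0.2451  0.0327]
```

>>> {"api": "play_rows", "payload": {"rows": [{"tx":0.002,"ty":-0.03,"tz":0,"twist":0},{"tx":0.003,"ty":-0.04,"tz":0.003,"twist":0},{"tx":0.003,"ty":-0.04,"tz":0.005,"twist":0},{"tx":0.003,"ty":-0.04,"tz":0.006,"twist":0},{"tx":0.003,"ty":-0.04,"tz":0.006,"twist":0},{"tx":0.003,"ty":-0.035,"tz":0.006,"twist":0},{"tx":0.002,"ty":-0.02,"tz":0.004,"twist":0},{"tx":0,"ty":0,"tz":0,"twist":0}]}}

```text
t: 22.12
tool_pos: [0.5554, -0.1292, 0.1305]
tool_rot: [0.563, 0.684, 0.295, -0.357]
force: [-0.3, -9.5, -9.4]
finger_gap: -0.0002
grasp_force: 4.5
```

```bash
python3 e.py .561,-.147,.1345; python3 m.py | grep post
```

```text
ring 2159 [ 0.5286 -0.1552  0.1181] [ 0.5895 -0.1359  0.168 ] mid [ 0.5591 -0.1455  0.1431]
ring mid in tool frame (mm) [  0.8   0.5 -20.9]
C in tool (mm) [ -7.3   2.1 -17.5]
arm angle rad -0.27 0.1876
22.125 [ 0.5554 -0.1292  0.1305] [-0.3 -9.5 -9.4] [-0.625  0.594  1.634  0.602  1.696 -0.994]
 post 323 [ 0.5773 -0.1709  0.1999] [ 0.509 -0.22   0.19 ] [ 0.625 -0.085  0.209]
 post 130 [0.5894 0.1405 0.2028] [0.564 0.127 0.19 ] [0.607 0.15  0.208]
 post 268 [ 0.5668 -0.1717  0.1995] [ 0.509 -0.22   0.19 ] [ 0.625 -0.083  0.21 ]
 post 103 [0.5807 0.141  0.2026] [0.561 0.127 0.19 ] [0.606 0.15  0.208]
```

>>> {"api": "play_rows", "payload": {"rows": [{"tx":-0.02,"ty":0,"tz":0.014,"twist":0},{"tx":-0.02,"ty":0,"tz":0.014,"twist":0},{"tx":-0.02,"ty":0,"tz":0.014,"twist":0},{"tx":-0.02,"ty":0,"tz":0.014,"twist":0},{"tx":-0.02,"ty":0,"tz":0.014,"twist":0},{"tx":-0.005,"ty":0,"tz":0.003,"twist":0}]}}

```text
t: 23.02
tool_pos: [0.5561, -0.1283, 0.1072]
tool_rot: [0.562, 0.684, 0.296, -0.358]
force: [-1.3, -6.8, -2.2]
finger_gap: 0.0001
grasp_force: 0.3
```

```bash
python3 e.py .561,-.147,.1245
```

```text
ring 2412 [ 0.5294 -0.1547  0.0958] [ 0.59   -0.1443  0.1491] mid [ 0.5597 -0.1495  0.1225]
ring mid in tool frame (mm) [  0.3  -0.5 -26.4]
C in tool (mm) [  3.3   1.3 -25.8]
arm angle rad -0.265 0.1915
23.025 [ 0.5561 -0.1283  0.1072] [-1.3 -6.8 -2.2] [-0.624  0.625  1.638  0.603  1.67  -1.016]
```

>>> {"api": "play_rows", "payload": {"rows": [{"tx":-0.016,"ty":0,"tz":0.011,"twist":0},{"tx":-0.012,"ty":0,"tz":0.008,"twist":0},{"tx":0,"ty":0,"tz":0,"twist":0}]}}

```text
t: 23.45
tool_pos: [0.5576, -0.1285, 0.1011]
tool_rot: [0.562, 0.684, 0.297, -0.356]
force: [2.3, -6.9, 0.6]
finger_gap: 0.0001
grasp_force: 0.0
```

```bash
python3 e.py .561,-.147,.1145; python3 - <<'E'
from h import *
s=vision.snapshot("wrist"); a=s["img"]; b=vision.snapshot("scene")["img"][150:270,140:300]
cv2.imwrite("pics/w5.png",cv2.resize(np.hstack([a[140:320,136:376],cv2.resize(b,(240,180),interpolation=cv2.INTER_CUBIC)]),(800,300),interpolation=cv2.INTER_CUBIC))
E
```

```text
ring 2839 [ 0.5288 -0.155   0.0934] [ 0.593  -0.1324  0.1487] mid [ 0.5609 -0.1437  0.121 ]
ring mid in tool frame (mm) [  7.6   0.5 -24.2]
C in tool (mm) [  0.3  -0.1 -23.1]
arm angle rad -0.261 0.1856
23.45 [ 0.5576 -0.1285  0.1011] [ 2.3 -6.9  0.6] [-0.624  0.633  1.638  0.604  1.661 -1.021]
```

View pics/w5.png

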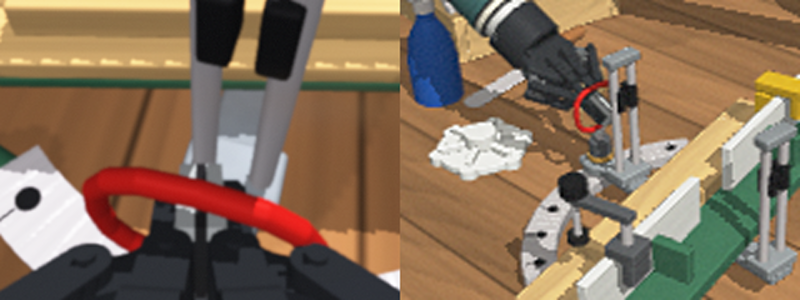

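The picture shows the ring down at home height and the arm at the next hole, with the fingertip lightly touching a post. I'll withdraw straight back.

>>> {"api": "play_rows", "payload": {"rows": [{"tx":0,"ty":0,"tz":-0.04,"twist":0},{"tx":0,"ty":0,"tz":-0.08,"twist":0},{"tx":0,"ty":0,"tz":-0.1,"twist":0},{"tx":0,"ty":0,"tz":-0.15,"twist":0},{"tx":0,"ty":0,"tz":-0.2,"twist":0},{"tx":0,"ty":0,"tz":-0.1,"twist":0},{"tx":0,"ty":0,"tz":0,"twist":0}]}}

```text
t: 24.48
tool_pos: [0.5777, -0.238, 0.1763]
tool_rot: [0.563, 0.684, 0.296, -0.356]
force: [0.3, -0.6, 0.2]
finger_gap: 0.0005
grasp_force: 0.0
```

```bash
python3 e.py .561,-.147,.1145; python3 m.py | grep -v fence
```

```text
ring 1267 [ 0.5278 -0.1563  0.0865] [ 0.5956 -0.0994  0.1478] mid [ 0.5617 -0.1278  0.1171]
ring mid in tool frame (mm) [ 14.9   5.1 125.1]
C in tool (mm) [  2.1   0.7 111.2]
arm angle rad -0.265 0.1697
24.475 [ 0.5777 -0.238   0.1763] [ 0.3 -0.6  0.2] [-0.718  0.68   1.396  0.557  1.865 -0.977]
scene 73 [ 0.5433 -0.1534  0.0862] [ 0.5952 -0.1423  0.1462] [ 0.5742 -0.1486  0.1162]
 post 94 [ 0.5699 -0.0926  0.2024] [ 0.548 -0.107  0.191] [ 0.589 -0.084  0.208]
 post 131 [0.5896 0.1408 0.2031] [0.562 0.127 0.19 ] [0.609 0.15  0.208]
side 22 [ 0.5468 -0.1549  0.0834] [ 0.5776 -0.1416  0.1492] [ 0.5616 -0.1479  0.1278]
 post 78 [ 0.5605 -0.0921  0.2025] [ 0.54  -0.105  0.191] [ 0.585 -0.082  0.209]
 post 101 [0.5808 0.141  0.2028] [0.56  0.125 0.191] [0.607 0.151 0.208]
```

```bash
python3 -c "
from plant import job; print(job.sign_off())"
```

```text
the job is handed in; nothing more can be done
None
```

The saw arm is set over one hole towards the yellow length stop: the cameras put it at about -0.26 rad, the ring is back at its home height, and the gripper is clear. I handed the job in at about 25 s; the hand-in returned no verdict, and the fingertip touched a guide post with about 7 N at the new hole before I withdrew.

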